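# Meter sugar pucks from a slide-gate feed box

### The arm

A 6-joint arm with a two-finger parallel gripper is mounted at the origin on the work surface. World frame = base frame: x ahead of the robot, y to its left, z up, the work surface at z = 0. Lengths are in mm, angles in degrees, forces in N, time in s.
With the tool pointing down it reaches from about 350 to 850 mm from the base axis. Payload 8.1 kg.
Tool frame: the origin (TCP) lies between the finger pads; the fingertips stand 8 mm ahead of it and the grasp point (between the pads) lies 11 mm behind it (r.tip_extent is the distance from the TCP to the fingertips, in mm); z points along the fingers, y is the direction in which the jaws open and shut (so a half turn about z gives the same grasp; the last joint's range is limited). The gripper opens to 85 mm and grips with 20 to 120 N. Pads are 22 mm wide; open, the fingers measure 114 mm over their backs; the gripper's body (76 mm by 85 mm) begins 54 mm behind the grasp point. The pads swing forward as they close: fully open they stand 13 mm farther back than shut.
Start: joints at [-71.299, 7.471, 85.268, -0, 87.261, -4.893], TCP at [240.176, -549.837, 239.292] pointing down, gripper open.
Joint ranges: [-169.43, 169.43], [-51.17, 129.36], [1.28, 143.12], [-76.62, 256.62], [0, 156.53], [-152.29, 152.29]. Speed limits (degrees/s): [136.94, 136.94, 159.86, 180, 180, 180].

### API

Orientations are given as [roll, pitch, yaw] about the fixed x, y, z axes, in that order (R = Rz(yaw) Ry(pitch) Rx(roll)).
In Python, from bench import sensors, viewer, hand_in, r gives the robot as it stands. The module is installed in compiled form; this text tells all that it offers.
- The arm moves only by the tool move_arm, never from a script. Its argument "rows" is a list that holds one entry, the list of rows, each a list of 6 numbers: the shift along the tool's x, y, z in m, then the turn, a rotation vector about the tool's x, y, z in degrees. In form: [[[tx, ty, tz, rx, ry, rz], ...]]. A call has 1 to 20 rows; each row is the pose to reach, as a shift and turn from the pose commanded when the call began, along the tool's axes at that moment; what a row does not reach only later rows make up. A row lasts 1/10 s, in which the tool goes at most 50 mm and 8.59 degrees, less where a joint would pass 70% of its speed; a pose out of reach is approached as far as the arm can. A call with a gripper value outside its range is refused whole. "grip" is the opening, from 0 (shut) to 1 (fully open), set as the call begins (left out, the last holds). The fingers move at their own pace and stop on an object; "newtons" is the grip in N (left out, the last holds). Time passes only in rows, so rows that repeat a pose let the fingers close. It gives the time, the measured TCP pose, the force and the opening at its end, in the units of the state.
- sensors.sense(): the state, without advancing time (a new reading comes with each control period).
- viewer.snapshot(name): name is "scene" or "top"; returns a dict with "color" (420x560x3 uint8, red, green, blue), "camera_matrix" (3x3 intrinsics, pixels), "R" (3x3) and "t" (3): a world point X has camera coordinates R X + t. Camera axes: x right, y down, z forward; pixel columns grow to the right and rows downward; lengths in mm; the calibration is good to about 2 mm. A picture is of the moment at which its call begins. There is no depth.
- hand_in(): hands the job in, once; it reports no verdict.
The state is a dict: "time": time; "joint_pos": joint angles; "qd": joint speeds; "joint_efforts": joint torques, N m; "tool_pos": TCP position; "tcp_rot": TCP orientation; "ft_force": force on the tool from outside, world axes, zero at the start; "wrist_torque": the same for the moment, N m; "finger_gap": finger opening in mm.
Only numpy, scipy, OpenCV 4.12 (cv2) and the standard library are available. Lean on these libraries where they do the work, as an engineer would, in place of code of your own. Each camera call takes 0.05 s, during which the arm holds its last target.

### The job

Stand the catch tray on the counter squarely under the feed box, then pull the box's slide gate out just far enough to drop the sugar pucks into the tray from every cell between the tall marker pin and the box's end farthest from the gate's handle, and none from beyond the pin. Then push the gate fully shut, leaving the tray where it stands under the box, and do not shift the jar, the bottle, the cup or the mould block.

Things in the scene. Friction and masses are not known exactly. Their poses are not given: they have to be found in the camera images.
- hopper: Feed box on a dark steel back column, fixed. Origin on the counter below the middle of its row of cells; x points away from the robot to the column, y along the row to the gate's handle. Metal box 42 mm in x, 156 mm in y, 91 to 155 mm above the counter; flared lips and the pin rail rise to 175 mm, reaching x = -32 and +39 mm. Beneath it is empty; column front at x = 57 mm, |y| < 35 mm
- cells (a point): Middle of the box's rim, 155 mm above the origin, box axes. Three dividers at box y = -38, 0, +38 mm make four cells, open above, 34 mm square inside, centred at y = -57, -19, +19, +57 mm, two stacked pucks in each. The space under the gate (85 mm high) is open to the front and both ends, closed behind by the column
- gate (a joint): Slide gate: a 5 mm steel plate, the floor of all cells. 0 m = fully shut on its stop; grows as the handle is pulled along box +y, at most 0.155; starts 0 to 8 mm out, all cells covered. Some 3 N of friction; stays where left. At 0.050, 0.088, 0.126 its rear edge is level with the first, second, third divider: one, two, three cells are then empty, the next still held (also from 4 mm less to 12 mm more)
- gate_edge (a point): Middle of the gate's rear edge (its -y end), 87 mm above the counter, at box y = -88 mm + joint value. As the gate is pulled out this edge uncovers the cells one by one, first the one farthest from the handle (y = -57 mm)
- gate_grip (a point): Grip point of the gate's handle, an upright steel plate at the gate's +y end: 12 mm thick along y (the pull direction), 36 mm wide along x, top 172 mm above the counter, plate bare for 50 mm below that. The point is mid-plate, 150 mm above the counter, at box x = 0, y = 142 mm + joint value (64 mm outside the box's end wall when shut). Box axes
- marker: Marker pin: the one tall steel pin on the box's back rail, 8 mm stem, 18 mm round head, 44 mm tall, fixed. Origin at its foot, 172 mm above the counter, box x = +34 mm, beside one of the three dividers (box y = -38, 0 or +38 mm); 7 mm high plugs stand at the other two. All cells on its -y side (one, two or three) are to be emptied
- tray: Loose open steel tray, dish 84 mm (x) by 158 mm (y) by 40 mm high, walls and floor 4 mm, 0.26 to 0.42 kg. Origin: centre of the dish's underside. A flat arm 24 mm wide, 6 mm thick runs from the dish along -x to an upright black grip plate. With its axes along the box's and its origin at box x = 0, y = -19 mm the dish lies beneath the first three cells
- tray_grip (a point): Grip point of the tray, in its black grip plate: 12 mm thick along tray x, 40 mm wide along y, top 85 mm above the tray's underside. The point is 68 mm above the underside at tray x = -108 mm, y = 0; tray axes. A firm grip (60 N) lifts the tray level
- jar: Bystander: closed amber jar, 54 mm across, 95 mm high, standing in front of the box. Origin at the centre of its underside
- bottle: Bystander: green bottle, 58 mm across, 200 mm high, standing behind the line of travel of the gate's handle. Origin at the centre of its underside
- mould: Bystander: dark wooden mould block, 70 mm (x) by 50 mm (y) by 22 mm high, lying just off the feed box's -y end, in the way of a tray slid in low from there. Origin at the centre of its underside
- cup: Bystander: white open cup, 66 mm across, 75 mm high, standing in front of the gate's handle. Origin at the centre of its underside
- puck1a: Brown palm-sugar puck, 25 mm across, 16 mm thick, 14 g; lower one of the two stacked in the cell at box-frame y = -57 mm. Origin at the centre of its underside
- puck1b: Brown palm-sugar puck, 25 mm across, 16 mm thick, 14 g; upper one of the two stacked in the cell at box-frame y = -57 mm. Origin at the centre of its underside
- puck2a: Brown palm-sugar puck, 25 mm across, 16 mm thick, 14 g; lower one of the two stacked in the cell at box-frame y = -19 mm. Origin at the centre of its underside
- puck2b: Brown palm-sugar puck, 25 mm across, 16 mm thick, 14 g; upper one of the two stacked in the cell at box-frame y = -19 mm. Origin at the centre of its underside
- puck3a: Brown palm-sugar puck, 25 mm across, 16 mm thick, 14 g; lower one of the two stacked in the cell at box-frame y = +19 mm. Origin at the centre of its underside
- puck3b: Brown palm-sugar puck, 25 mm across, 16 mm thick, 14 g; upper one of the two stacked in the cell at box-frame y = +19 mm. Origin at the centre of its underside
- puck4a: Brown palm-sugar puck, 25 mm across, 16 mm thick, 14 g; lower one of the two stacked in the cell at box-frame y = +57 mm. Origin at the centre of its underside
- puck4b: Brown palm-sugar puck, 25 mm across, 16 mm thick, 14 g; upper one of the two stacked in the cell at box-frame y = +57 mm. Origin at the centre of its underside

How it is judged (in metres and radians):
On the way, in this order (a step that is already met when the one before it is completed fails the run):
1. the tray stands level on the counter under the box, with all pucks still in the box (x of tray in the frame of hopper between -0.03 and 0.03 m and y of tray in the frame of hopper between -0.06 and 0.05 m and height (world z) of tray below 0.008 m and angle between tray's own z axis and vertical below 0.1 rad and x of puck1a in the frame of hopper between -0.021 and 0.021 m and y of puck1a in the frame of hopper between -0.08 and 0.08 m and z of puck1a in the frame of hopper between 0.082 and 0.16 m and x of puck1b in the frame of hopper between -0.021 and 0.021 m and y of puck1b in the frame of hopper between -0.08 and 0.08 m and z of puck1b in the frame of hopper between 0.082 and 0.16 m and x of puck2a in the frame of hopper between -0.021 and 0.021 m and y of puck2a in the frame of hopper between -0.08 and 0.08 m and z of puck2a in the frame of hopper between 0.082 and 0.16 m and x of puck2b in the frame of hopper between -0.021 and 0.021 m and y of puck2b in the frame of hopper between -0.08 and 0.08 m and z of puck2b in the frame of hopper between 0.082 and 0.16 m and x of puck3a in the frame of hopper between -0.021 and 0.021 m and y of puck3a in the frame of hopper between -0.08 and 0.08 m and z of puck3a in the frame of hopper between 0.082 and 0.16 m and x of puck3b in the frame of hopper between -0.021 and 0.021 m and y of puck3b in the frame of hopper between -0.08 and 0.08 m and z of puck3b in the frame of hopper between 0.082 and 0.16 m and x of puck4a in the frame of hopper between -0.021 and 0.021 m and y of puck4a in the frame of hopper between -0.08 and 0.08 m and z of puck4a in the frame of hopper between 0.082 and 0.16 m and x of puck4b in the frame of hopper between -0.021 and 0.021 m and y of puck4b in the frame of hopper between -0.08 and 0.08 m and z of puck4b in the frame of hopper between 0.082 and 0.16 m), for 0.2 s.
2. the gate is open and the pucks of the cells up to the marker pin, only those, lie in the tray (value of joint gate above 0.025 m and x of puck1a in the frame of tray between -0.042 and 0.042 m and y of puck1a in the frame of tray between -0.079 and 0.079 m and z of puck1a in the frame of tray between -0.002 and 0.045 m and x of puck1b in the frame of tray between -0.042 and 0.042 m and y of puck1b in the frame of tray between -0.079 and 0.079 m and z of puck1b in the frame of tray between -0.002 and 0.045 m and ((y of marker in the frame of hopper above -0.019 m and (x of puck2a in the frame of tray between -0.042 and 0.042 m and y of puck2a in the frame of tray between -0.079 and 0.079 m and z of puck2a in the frame of tray between -0.002 and 0.045 m and x of puck2b in the frame of tray between -0.042 and 0.042 m and y of puck2b in the frame of tray between -0.079 and 0.079 m and z of puck2b in the frame of tray between -0.002 and 0.045 m)) or (y of marker in the frame of hopper below -0.019 m and (x of puck2a in the frame of hopper between -0.021 and 0.021 m and y of puck2a in the frame of hopper between -0.08 and 0.08 m and z of puck2a in the frame of hopper between 0.082 and 0.16 m and x of puck2b in the frame of hopper between -0.021 and 0.021 m and y of puck2b in the frame of hopper between -0.08 and 0.08 m and z of puck2b in the frame of hopper between 0.082 and 0.16 m))) and ((y of marker in the frame of hopper above 0.019 m and (x of puck3a in the frame of tray between -0.042 and 0.042 m and y of puck3a in the frame of tray between -0.079 and 0.079 m and z of puck3a in the frame of tray between -0.002 and 0.045 m and x of puck3b in the frame of tray between -0.042 and 0.042 m and y of puck3b in the frame of tray between -0.079 and 0.079 m and z of puck3b in the frame of tray between -0.002 and 0.045 m)) or (y of marker in the frame of hopper below 0.019 m and (x of puck3a in the frame of hopper between -0.021 and 0.021 m and y of puck3a in the frame of hopper between -0.08 and 0.08 m and z of puck3a in the frame of hopper between 0.082 and 0.16 m and x of puck3b in the frame of hopper between -0.021 and 0.021 m and y of puck3b in the frame of hopper between -0.08 and 0.08 m and z of puck3b in the frame of hopper between 0.082 and 0.16 m))) and x of puck4a in the frame of hopper between -0.021 and 0.021 m and y of puck4a in the frame of hopper between -0.08 and 0.08 m and z of puck4a in the frame of hopper between 0.082 and 0.16 m and x of puck4b in the frame of hopper between -0.021 and 0.021 m and y of puck4b in the frame of hopper between -0.08 and 0.08 m and z of puck4b in the frame of hopper between 0.082 and 0.16 m), for 0.2 s.
At the end, for the whole second after the job is handed in: Gate within 6 mm of shut; both pucks of each cell before the marker pin in the tray, the rest in the box; tray at rest, level on the counter under the box (offset in box frame within 30 mm in x, -60 to +50 mm in y); jar, bottle, cup, mould within 20 mm of their places (value of joint gate below 0.006 m and x of puck1a in the frame of tray between -0.042 and 0.042 m and y of puck1a in the frame of tray between -0.079 and 0.079 m and z of puck1a in the frame of tray between -0.002 and 0.045 m and x of puck1b in the frame of tray between -0.042 and 0.042 m and y of puck1b in the frame of tray between -0.079 and 0.079 m and z of puck1b in the frame of tray between -0.002 and 0.045 m and ((y of marker in the frame of hopper above -0.019 m and (x of puck2a in the frame of tray between -0.042 and 0.042 m and y of puck2a in the frame of tray between -0.079 and 0.079 m and z of puck2a in the frame of tray between -0.002 and 0.045 m and x of puck2b in the frame of tray between -0.042 and 0.042 m and y of puck2b in the frame of tray between -0.079 and 0.079 m and z of puck2b in the frame of tray between -0.002 and 0.045 m)) or (y of marker in the frame of hopper below -0.019 m and (x of puck2a in the frame of hopper between -0.021 and 0.021 m and y of puck2a in the frame of hopper between -0.08 and 0.08 m and z of puck2a in the frame of hopper between 0.082 and 0.16 m and x of puck2b in the frame of hopper between -0.021 and 0.021 m and y of puck2b in the frame of hopper between -0.08 and 0.08 m and z of puck2b in the frame of hopper between 0.082 and 0.16 m))) and ((y of marker in the frame of hopper above 0.019 m and (x of puck3a in the frame of tray between -0.042 and 0.042 m and y of puck3a in the frame of tray between -0.079 and 0.079 m and z of puck3a in the frame of tray between -0.002 and 0.045 m and x of puck3b in the frame of tray between -0.042 and 0.042 m and y of puck3b in the frame of tray between -0.079 and 0.079 m and z of puck3b in the frame of tray between -0.002 and 0.045 m)) or (y of marker in the frame of hopper below 0.019 m and (x of puck3a in the frame of hopper between -0.021 and 0.021 m and y of puck3a in the frame of hopper between -0.08 and 0.08 m and z of puck3a in the frame of hopper between 0.082 and 0.16 m and x of puck3b in the frame of hopper between -0.021 and 0.021 m and y of puck3b in the frame of hopper between -0.08 and 0.08 m and z of puck3b in the frame of hopper between 0.082 and 0.16 m))) and x of puck4a in the frame of hopper between -0.021 and 0.021 m and y of puck4a in the frame of hopper between -0.08 and 0.08 m and z of puck4a in the frame of hopper between 0.082 and 0.16 m and x of puck4b in the frame of hopper between -0.021 and 0.021 m and y of puck4b in the frame of hopper between -0.08 and 0.08 m and z of puck4b in the frame of hopper between 0.082 and 0.16 m and x of tray in the frame of hopper between -0.03 and 0.03 m and y of tray in the frame of hopper between -0.06 and 0.05 m and height (world z) of tray below 0.008 m and angle between tray's own z axis and vertical below 0.1 rad and linear speed of tray below 0.02 m/s and distance of each of jar, bottle, mould, cup from where it was at the start of the episode below 0.02 m); the robot touches nothing.
It fails at once if the jar is shifted by more than 20 mm or tipped (distance of jar from where it was at the start of the episode above 0.02 m or angle between jar's own z axis and vertical above 0.35 rad).
It fails at once if the bottle is shifted by more than 20 mm or tipped (distance of bottle from where it was at the start of the episode above 0.02 m or angle between bottle's own z axis and vertical above 0.35 rad).
It fails at once if the mould block is shifted by more than 20 mm or tipped (distance of mould from where it was at the start of the episode above 0.02 m or angle between mould's own z axis and vertical above 0.35 rad).
It fails at once if the cup is shifted by more than 20 mm or tipped (distance of cup from where it was at the start of the episode above 0.02 m or angle between cup's own z axis and vertical above 0.35 rad).
It also fails if it takes over 53 s, if anything falls off the work surface, if the arm or the gripper's body presses on something with over 40 N, if the wrist force passes 120 N, or if a joint passes its speed limit or range.

## Working session

There is one attempt and no reset: what is moved stays moved. The work goes in short steps, Python scripts to look and compute and a tool call to move; the robot and the scene stay as the last step left them, time stands still between calls to the robot, and variables do not carry over. Pictures are saved under pics/ and viewed, and the job is handed in when it is done.

Besides the shell and the picture viewer there is one more tool, called after "Request:" as name(argument=value, ...) on one line, values as JSON. move_arm: Moves the arm, as the interface text tells. Its arguments: {"type":"object","properties":{"rows":{"type":"array","items":{"type":"array","items":{"type":"array","items":{"type":"number"}}}},"grip":{"type":"number"},"newtons":{"type":"number"}},"required":["rows"]}

```bash
mkdir -p pics; cat > h.py <<'E'
import numpy as np, cv2
from bench import sensors, viewer, r
def snap(cam,name):
    s=viewer.snapshot(cam); cv2.imwrite(f'pics/{name}.png',cv2.cvtColor(s['color'],cv2.COLOR_RGB2BGR))
    np.savez(f'pics/{name}.npz',K=s['camera_matrix'],R=s['R'],t=s['t']); return s
def cal(name):
    d=np.load(f'pics/{name}.npz'); return d['K'],d['R'],d['t'].ravel()
def ray(name,u,v,z):
    K,R,t=cal(name); d=R.T@np.linalg.inv(K)@np.array([u,v,1.]); c=-R.T@t
    return c+d*(z-c[2])/d[2]
def proj(name,X):
    K,R,t=cal(name); p=K@(R@np.array(X,float)+t); return p[:2]/p[2]
def crop(name,x0,y0,x1,y1,f,out):
    im=cv2.imread(f'pics/{name}.png')[y0:y1,x0:x1]; cv2.imwrite(f'pics/{out}.png',cv2.resize(im,None,fx=f,fy=f,interpolation=cv2.INTER_CUBIC))
E
python3 - <<'E'
from h import *
for c in('scene','top'):
    s=snap(c,c+'0'); K,R,t=cal(c+'0'); print(c,K.tolist(),(-R.T@t).round(),R.round(3).tolist())
print(sensors.sense())
E
```

```text
scene [[457.8791982545989, 0.0, 275.1473929995558], [0.0, 457.8791982545989, 210.75121421413778], [0.0, 0.0, 1.0]] [1106.  698.  709.] [[-0.826, 0.564, 0.01], [0.282, 0.43, -0.858], [-0.488, -0.705, -0.514]]
top [[429.29817380358145, 0.0, 280.337149698341], [0.0, 429.29817380358145, 218.16393104332641], [0.0, 0.0, 1.0]] [ 369.  -59. 1014.] [[-0.069, -0.998, 0.002], [-0.977, 0.067, -0.204], [0.203, -0.016, -0.979]]
{'time': 0.1, 'joint_pos': array([-7.12981911e+01,  7.51035905e+00,  8.53263185e+01,  3.83279114e-04,
        8.72611930e+01, -4.89356449e+00]), 'qd': array([ 0.00707348, -0.0464237 , -0.26685055, -0.08928864, -0.05524114,
       -0.05468859]), 'joint_efforts': array([ 1.17552798e-03, -5.70952070e+01, -5.01943016e+01, -2.92427139e-04,
        8.04346637e-03, -7.32440617e-05]), 'tool_pos': array([ 240.0212393 , -549.35186102,  238.32229318]), 'tcp_rot': array([-1.79902519e+02, -8.73026383e-03,  2.35953473e+01]), 'ft_force': array([ 0.05336403, -0.7308292 ,  0.50046926]), 'wrist_torque': array([-0.01398796, -0.02610478,  0.03362342]), 'finger_gap': 85.32737097457512}
```

View pics/scene0.png

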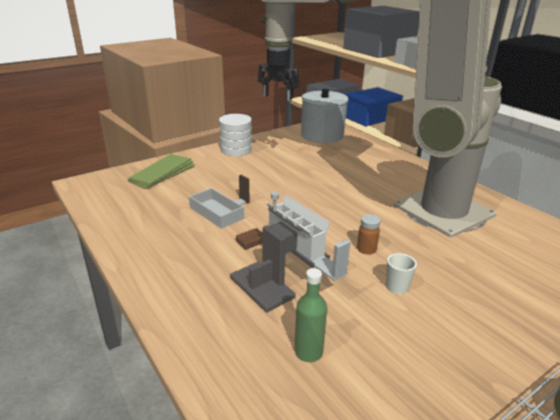

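View pics/top0.png

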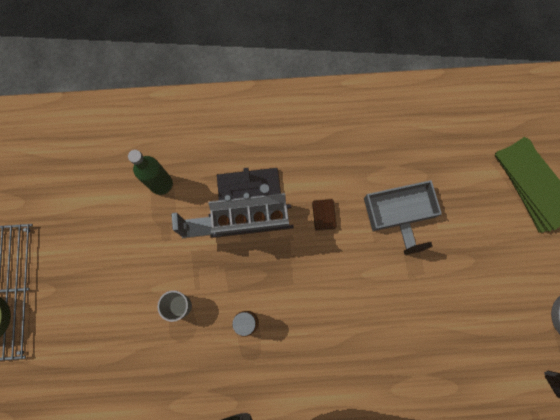

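```bash
python3 - <<'E'
from h import *
crop('top0',165,160,305,250,5.7,'c1')
crop('top0',305,170,445,260,5.7,'c2')
crop('scene0',180,165,360,310,4.4,'c3')
E
```

```text
(no output)
```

View pics/c1.png

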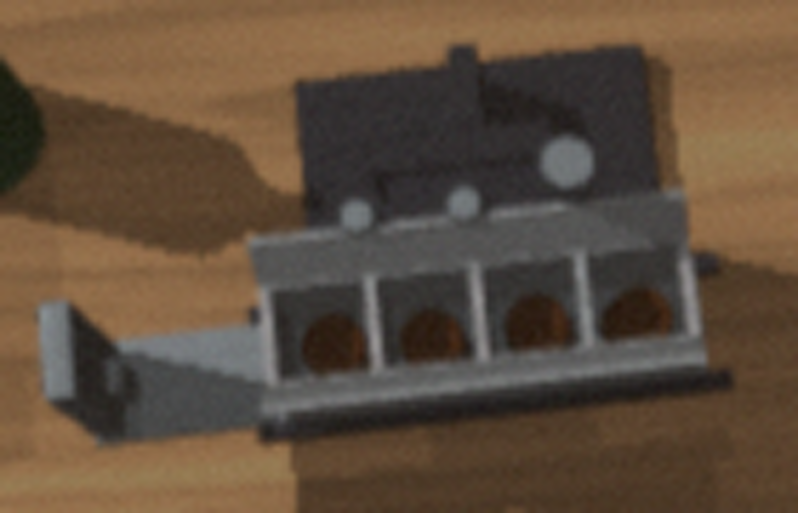

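View pics/c2.png

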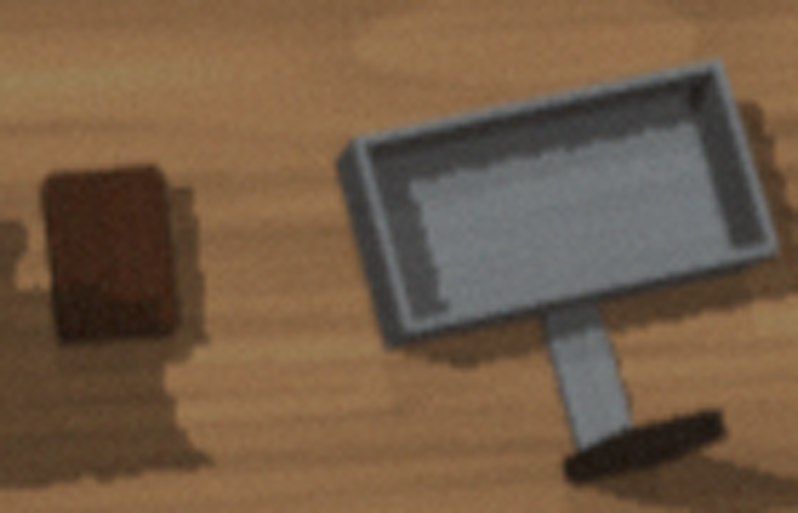

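View pics/c3.png

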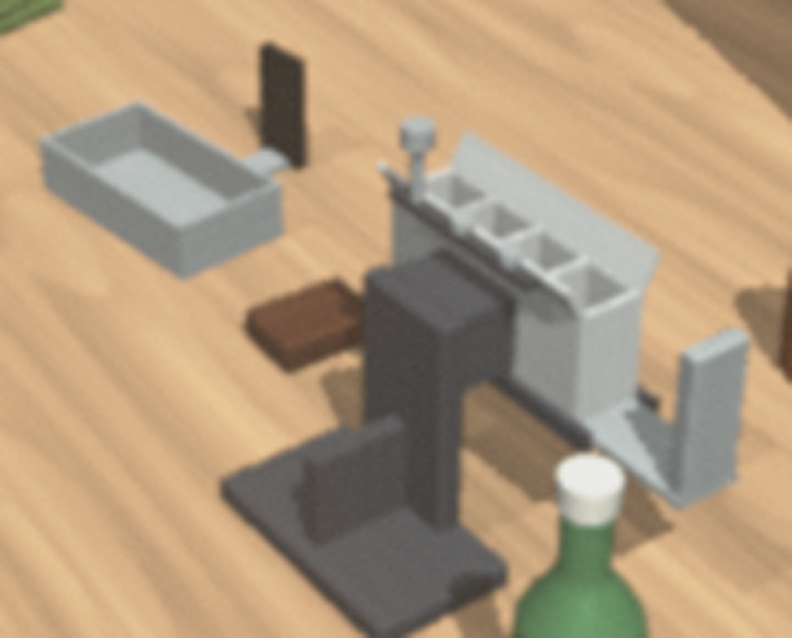

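```bash
cat > fit.py <<'E'
from h import *
from scipy.optimize import least_squares
C1=lambda u,v:('top0',165+u/5.7,160+v/5.7)
C2=lambda u,v:('top0',305+u/5.7,170+v/5.7)
C3=lambda u,v:('scene0',180+u/4.4,165+v/4.4)
def fit(obs,p0,ex=0):
    def f(p):
        o=[]
        c,s=np.cos(p[2]),np.sin(p[2])
        for (n,u,v),X in obs:
            x,y,z=X(p) if callable(X) else X
            q=proj(n,[p[0]+c*x-s*y,p[1]+s*x+c*y,z]); o+=list(q-[u,v])
        return np.array(o)
    r=least_squares(f,p0,loss='soft_l1',f_scale=0.7)
    print(np.r_[r.x[:2],np.degrees(r.x[2]),r.x[3:]].round(2)); print(f(r.x).reshape(-1,2).round(1).tolist()); return r.x
hop=[(C1(357,213),(34,38,179)),(C1(463,200),(34,0,179)),(C1(567,162),(34,-38,216)),
 (C1(250,240),(39,78,175)),(C1(683,192),(39,-78,175)),
 (C3(417,124),(34,-38,216)),(C3(512,250),(34,38,179)),(C3(462,218),(34,0,179)),
 (C3(465,133),(-32,-78,175)),(C3(658,250),(-32,78,175)),
 (C1(38,303),lambda p:(18,148+p[3],172)),(C1(45,402),lambda p:(-18,148+p[3],172)),(C1(65,300),lambda p:(18,136+p[3],172)),(C1(75,400),lambda p:(-18,136+p[3],172)),
 (C3(680,350),lambda p:(18,136+p[3],172)),(C3(742,328),lambda p:(-18,148+p[3],172))]
print('hop');fit(hop,[600,0,0,4.])
tr=[(C2(355,140),(42,79,40)),(C2(718,63),(42,-79,40)),(C2(777,248),(-42,-79,40)),(C2(405,333),(-42,79,40)),(C2(388,345),(-42,79,0)),
 (C3(137,103),(-42,-79,40)),(C3(40,148),(42,-79,40)),(C3(182,235),(42,79,40)),(C3(280,190),(-42,79,40)),(C3(185,277),(42,79,0)),(C3(42,183),(42,-79,0)),
 (C3(262,45),(-102,-20,85)),(C3(304,62),(-102,20,85))]
print('tray');fit(tr,[600,-400,.2])
for n,u,v,z in [('mould',105,255,22),]:
    print(n,ray(*C2(100,235),22))
for n,u,v,z in [('cup',173,303,75),('jar',245,322,95),('bottlecap',136,156,200)]:
    print(n,ray('top0',u,v,z))
E
python3 fit.py
```

```text
hop
[558.65  -9.     3.01   5.71]
[[-0.2, 0.5], [0.0, 0.6], [-0.1, 0.1], [-1.2, -3.8], [-0.4, -4.4], [-0.3, -0.7], [-0.9, -0.8], [-0.3, -0.9], [0.3, -2.0], [0.8, -0.9], [-0.5, 0.0], [-0.5, 0.2], [0.7, -0.2], [0.3, -0.2], [-0.8, -1.3], [1.8, 0.4]]
tray
[ 584.22 -364.06    8.58]
[[-1.0, -0.2], [-0.0, -0.7], [-0.0, 0.7], [-0.4, 0.3], [-1.1, 1.2], [0.4, -1.7], [-0.4, -3.2], [-0.7, -2.4], [0.4, -2.3], [-0.6, 0.1], [0.3, 0.4], [-1.4, -1.0], [-2.5, -0.4]]
mould [ 584.42196371 -175.86007717   22.        ]
cup [393.83427028 168.37973304  75.        ]
jar [344.15175681  14.81209681  95.        ]
bottlecap [683.66676278 206.60271942 200.        ]
```

```bash
sed -i 's/^ (C1(250,240).*$//' fit.py; cat >> h.py <<'E'
from scipy.spatial.transform import Rotation as Ro
def Rt(rpy): return Ro.from_euler('xyz',rpy,degrees=True)
def delta(p0,rpy0,p1,rpy1):
    A=Rt(rpy0); d=A.inv().apply(np.array(p1,float)-p0)/1000; w=(A.inv()*Rt(rpy1)).as_rotvec(degrees=True)
    return np.r_[d.round(4),w.round(2)].tolist()
def fwd(p0,rpy0,row):
    A=Rt(rpy0); return (np.array(p0)+A.apply(np.array(row[:3])*1000)).round(2),(A*Ro.from_rotvec(row[3:],degrees=True)).as_euler('xyz',degrees=True).round(2)
def loc(o,yaw,x,y):
    c,s=np.cos(np.radians(yaw)),np.sin(np.radians(yaw)); return np.array([o[0]+c*x-s*y,o[1]+s*x+c*y])
E
python3 fit.py; python3 - <<'E'
from h import *
g=loc((584.2,-364.1),8.58,-108,0);print(g)
print(delta((240.176,-549.837,239.292),(180,0,23.595),(*g,150),(180,0,98.58)))
E
```

```text
hop
[559.41  -8.39   3.27   5.16]
[[-0.6, 0.3], [-0.4, 0.3], [-0.5, -0.4], [-0.4, -0.4], [-0.9, -0.6], [-0.4, -0.6], [0.1, -1.8], [0.7, -0.8], [-0.6, -0.0], [-0.5, 0.1], [0.7, -0.2], [0.3, -0.3], [-0.8, -1.3], [1.7, 0.4]]
tray
[ 584.22 -364.06    8.58]
[[-1.0, -0.2], [-0.0, -0.7], [-0.0, 0.7], [-0.4, 0.3], [-1.1, 1.2], [0.4, -1.7], [-0.4, -3.2], [-0.7, -2.4], [0.4, -2.3], [-0.6, 0.1], [0.3, 0.4], [-1.4, -1.0], [-2.5, -0.4]]
mould [ 584.42196371 -175.86007717   22.        ]
cup [393.83427028 168.37973304  75.        ]
jar [344.15175681  14.81209681  95.        ]
bottlecap [683.66676278 206.60271942 200.        ]
[ 477.40868    -380.21254087]
[0.2853, -0.0605, 0.0893, 0.0, 0.0, -74.98]
```

Request:
move_arm(rows=[[[0.2853,-0.0605,0.0893,0,0,-75],[0.2853,-0.0605,0.0893,0,0,-75],[0.2853,-0.0605,0.0893,0,0,-75],[0.2853,-0.0605,0.0893,0,0,-75],[0.2853,-0.0605,0.0893,0,0,-75],[0.2853,-0.0605,0.0893,0,0,-75],[0.2853,-0.0605,0.0893,0,0,-75],[0.2853,-0.0605,0.0893,0,0,-75],[0.2853,-0.0605,0.0893,0,0,-75],[0.2853,-0.0605,0.0893,0,0,-75],[0.2853,-0.0605,0.0893,0,0,-75],[0.2853,-0.0605,0.0893,0,0,-75]]], grip=0.7)

```text
time: 1.3
tool_pos: [477.2, -380.3, 149.9]
tcp_rot: [-180.0, -0.0, 98.4]
ft_force: [-0.7, -0.4, -0.4]
finger_gap: 60.1
```

```bash
python3 - <<'E'
from h import *
snap('top','top1');snap('scene','scene1')
crop('top1',360,170,480,260,6.6,'d1'); crop('scene1',190,130,310,230,6.6,'d2')
E
```

```text
(no output)
```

View pics/d1.png

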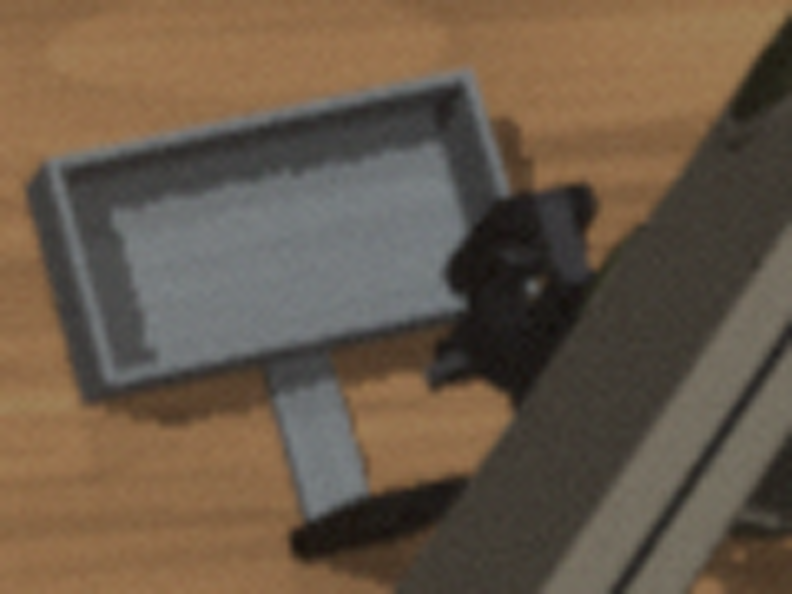

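View pics/d2.png

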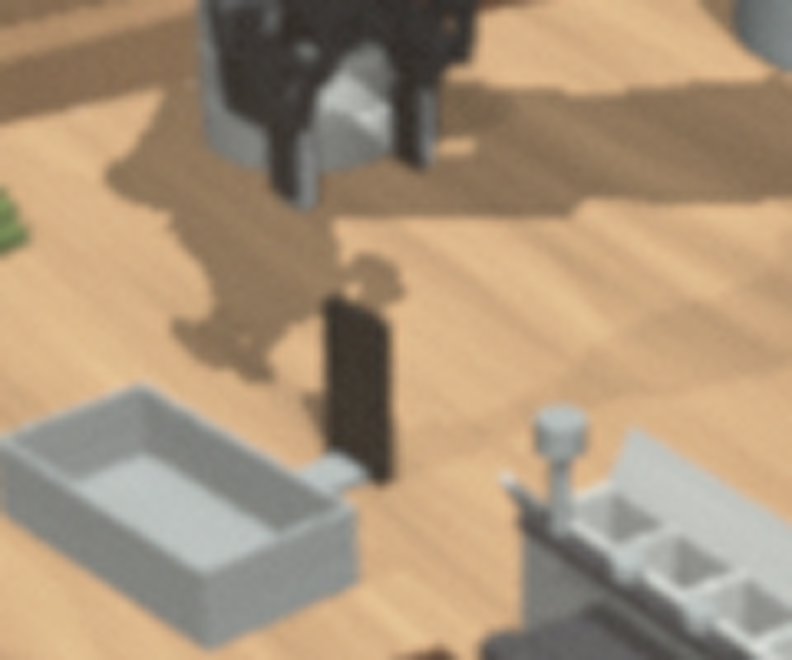

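Request:
move_arm(rows=[[[0,0,0.03,0,0,0],[0,0,0.06,0,0,0],[0,0,0.085,0,0,0],[0,0,0.093,0,0,0],[0,0,0.093,0,0,0],[0,0,0.093,0,0,0]]])

```text
time: 2.0
tool_pos: [478.0, -380.9, 58.4]
tcp_rot: [179.9, 0.1, 98.6]
ft_force: [-0.5, -0.4, -0.1]
finger_gap: 59.9
```

Request:
move_arm(rows=[[[0,0,0,0,0,0],[0,0,0,0,0,0],[0,0,0,0,0,0],[0,0,0,0,0,0],[0,0,0,0,0,0],[0,0,0,0,0,0],[0,0,0,0,0,0],[0,0,0,0,0,0]]], grip=0, newtons=70)

```text
time: 2.8
tool_pos: [478.1, -380.7, 58.1]
tcp_rot: [179.9, 0.1, 98.6]
ft_force: [0.9, 0.8, 5.2]
finger_gap: 11.4
```

Request:
move_arm(rows=[[[0,0,-0.008,0,0,0],[0,0,-0.016,0,0,0],[0,0,-0.024,0,0,0],[0,0,-0.031,0,0,0],[0,0,-0.031,0,0,0],[0,0,-0.031,0,0,0]]])

```text
time: 3.4
tool_pos: [477.5, -380.3, 88.2]
tcp_rot: [180.0, 0.0, 98.6]
ft_force: [-0.5, -0.2, -2.5]
finger_gap: 11.3
```

```bash
python3 - <<'E'
from h import *
snap('scene','scene2')
crop('scene2',180,130,320,235,5.7,'e2')
g=loc((559.4,-8.4),3.27,-108,-25);print(g)
s=sensors.sense();print(s['tool_pos'],s['tcp_rot'],s['ft_force'],s['wrist_torque'])
print(delta((477.41,-380.2,88),(180,0,98.6),(*g,88),(180,0,93.27)))
E
```

```text
[453.00187563 -39.51975467]
[ 477.25029515 -380.08809174   87.78827066] [-1.79987569e+02 -1.37082991e-02  9.85941521e+01] [ 0.25306675  0.02565458 -2.67800461] [-0.03214243  0.27497771  0.00272398]
[0.3405, 0.0268, 0.0, 0.0, -0.0, 5.33]
```

View pics/e2.png

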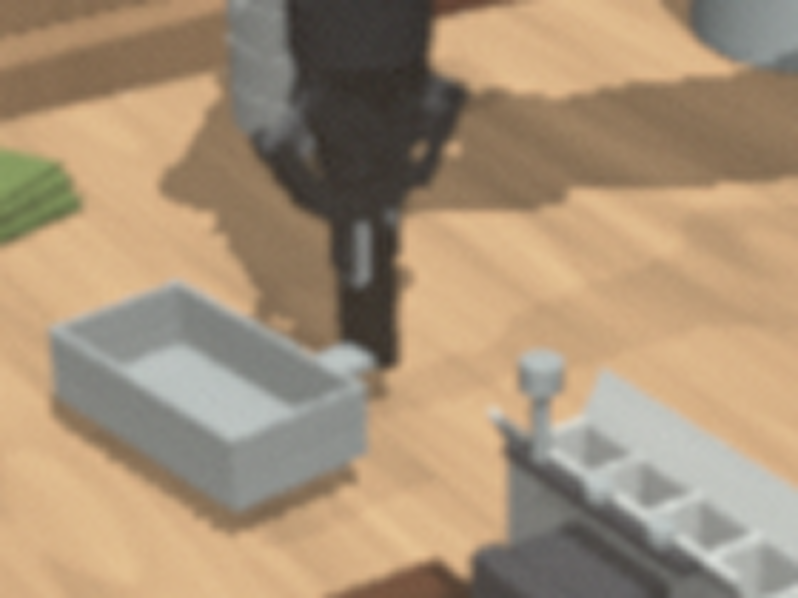

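```bash
python3 - <<'E'
from h import *
for y in (-210,-25):
  g=loc((559.4,-8.4),3.27,-108,y)
  print(g,delta((477.41,-380.2,88),(180,0,98.6),(*g,88),(180,0,93.27)))
E
```

```text
[ 463.55451401 -224.21854141] [0.1563, 0.0096, 0.0, 0.0, -0.0, 5.33]
[453.00187563 -39.51975467] [0.3405, 0.0268, 0.0, 0.0, -0.0, 5.33]
```

Request:
move_arm(rows=[[[0.01,0.0006,0,0,0,0.3],[0.03,0.0018,0,0,0,1.0],[0.055,0.0034,0,0,0,1.9],[0.08,0.0049,0,0,0,2.7],[0.105,0.0065,0,0,0,3.6],[0.13,0.008,0,0,0,4.5],[0.147,0.009,0,0,0,5.0],[0.1563,0.0096,0,0,0,5.33],[0.17,0.0109,0,0,0,5.33],[0.185,0.0123,0,0,0,5.33],[0.2,0.0137,0,0,0,5.33],[0.22,0.0155,0,0,0,5.33],[0.24,0.0174,0,0,0,5.33],[0.26,0.0193,0,0,0,5.33],[0.28,0.0212,0,0,0,5.33],[0.3,0.023,0,0,0,5.33],[0.32,0.0249,0,0,0,5.33],[0.335,0.0263,0,0,0,5.33],[0.3405,0.0268,0,0,0,5.33],[0.3405,0.0268,0,0,0,5.33]]])

```text
time: 5.45
tool_pos: [452.9, -38.8, 88.0]
tcp_rot: [-180.0, 0.0, 93.3]
ft_force: [0.9, -0.1, -2.9]
finger_gap: 11.2
```

Request:
move_arm(rows=[[[0,0,0,0,0,0],[0,0,0,0,0,0]]])

```text
time: 5.65
tool_pos: [453.1, -40.1, 88.1]
tcp_rot: [180.0, 0.0, 93.2]
ft_force: [-0.3, -0.8, -2.1]
finger_gap: 11.3
```

```bash
python3 - <<'E'
from h import *
snap('scene','scene3');snap('top','top3')
crop('scene3',180,130,360,300,4,'f2');crop('top3',165,160,345,350,3.1,'f1')
E
```

```text
(no output)
```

View pics/f2.png

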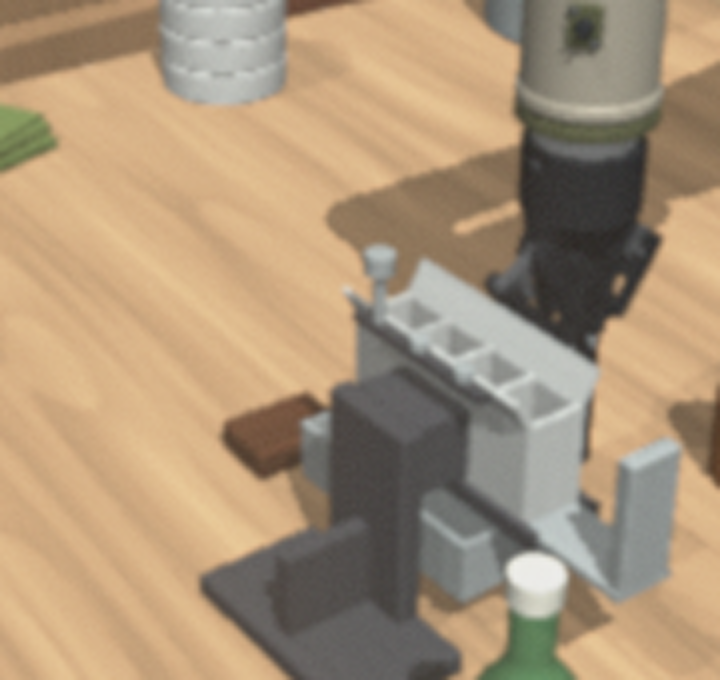

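View pics/f1.png

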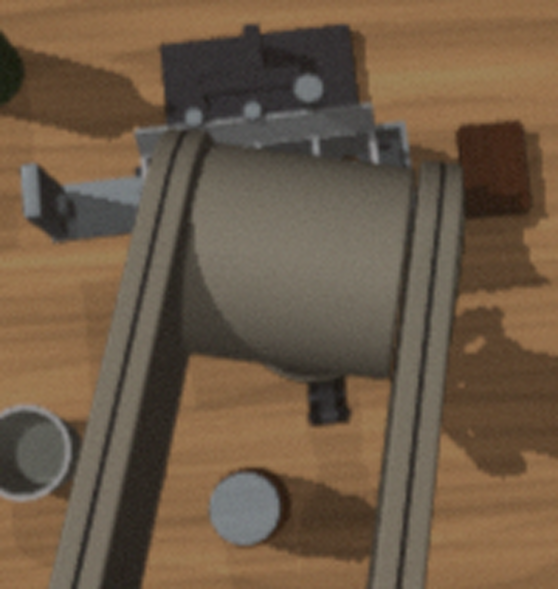

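Request:
move_arm(rows=[[[0,0,0.006,0,0,0],[0,0,0.014,0,0,0],[0,0,0.021,0,0,0],[0,0,0.026,0,0,0],[0,0,0.029,0,0,0],[0,0,0.0305,0,0,0],[0,0,0.0305,0,0,0],[0,0,0.0305,0,0,0]]])

```text
time: 6.55
tool_pos: [453.1, -39.5, 58.0]
tcp_rot: [-180.0, 0.0, 93.3]
ft_force: [-4.6, 0.5, 4.2]
finger_gap: 11.4
```

Request:
move_arm(rows=[[[0,0,0,0,0,0],[0,0,0,0,0,0],[0,0,0,0,0,0],[0,0,0,0,0,0],[0,0,0,0,0,0]]], grip=0.45)

```text
time: 7.05
tool_pos: [453.1, -39.5, 57.5]
tcp_rot: [180.0, 0.0, 93.3]
ft_force: [-0.7, -1.6, -0.7]
finger_gap: 38.2
```

```bash
python3 - <<'E'
from h import *
g=loc((559.4,-8.4),3.27,0,142+5.2);print(g)
p=(453.0,-39.5,57.5)
# up 200 then over, then down
print(delta(p,(180,0,93.27),(*g,230),(180,0,183.27)))
E
```

```text
[551.00352233 138.56033194]
[0.1722, 0.108, -0.1725, -0.0, 0.0, -90.0]
```

Request:
move_arm(rows=[[[0,0,-0.02,0,0,0],[0,0,-0.05,0,0,0],[0,0,-0.09,0,0,0],[0,0,-0.13,0,0,0],[0,0,-0.1725,0,0,0],[0.016,0.01,-0.1725,0,0,-8],[0.032,0.02,-0.1725,0,0,-16],[0.048,0.03,-0.1725,0,0,-24],[0.064,0.04,-0.1725,0,0,-32],[0.08,0.05,-0.1725,0,0,-40],[0.096,0.06,-0.1725,0,0,-48],[0.112,0.07,-0.1725,0,0,-56],[0.128,0.08,-0.1725,0,0,-64],[0.144,0.09,-0.1725,0,0,-72],[0.16,0.1,-0.1725,0,0,-80],[0.1722,0.108,-0.1725,0,0,-88],[0.1722,0.108,-0.1725,0,0,-90],[0.1722,0.108,-0.1725,0,0,-90],[0.1722,0.108,-0.1725,0,0,-90],[0.1722,0.108,-0.1725,0,0,-90]]])

```text
time: 9.05
tool_pos: [551.0, 138.3, 230.0]
tcp_rot: [-180.0, 0.0, -176.8]
ft_force: [-0.2, 0.1, -0.2]
finger_gap: 38.4
```

```bash
python3 - <<'E'
from h import *
snap('scene','scene4');snap('top','top4')
crop('scene4',210,150,390,300,4.4,'g2');crop('top4',140,150,320,270,4.4,'g1')
print(sensors.sense()['tool_pos'],sensors.sense()['tcp_rot'])
E
```

```text
[550.98762581 138.283585   230.05465915] [ 1.79999093e+02  5.09118802e-03 -1.76797563e+02]
```

View pics/g2.png

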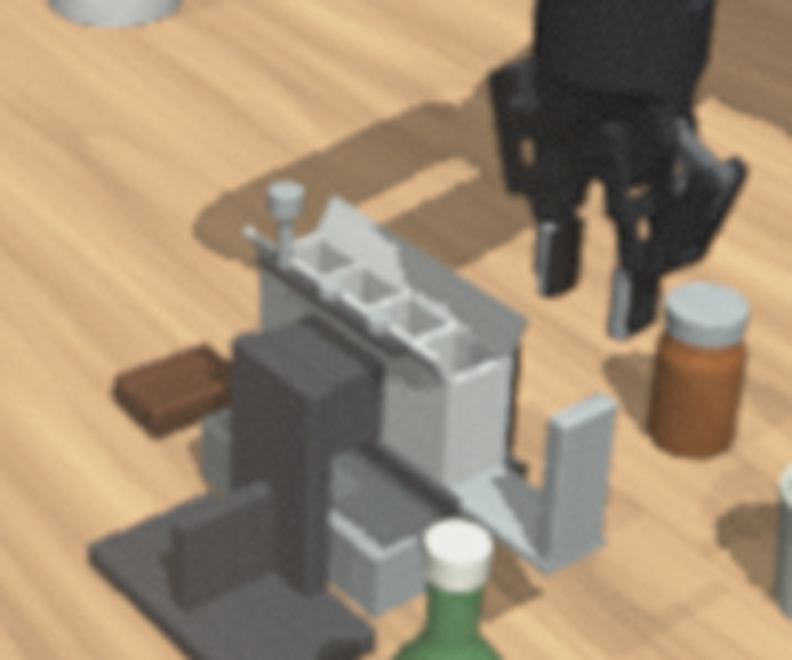

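View pics/g1.png

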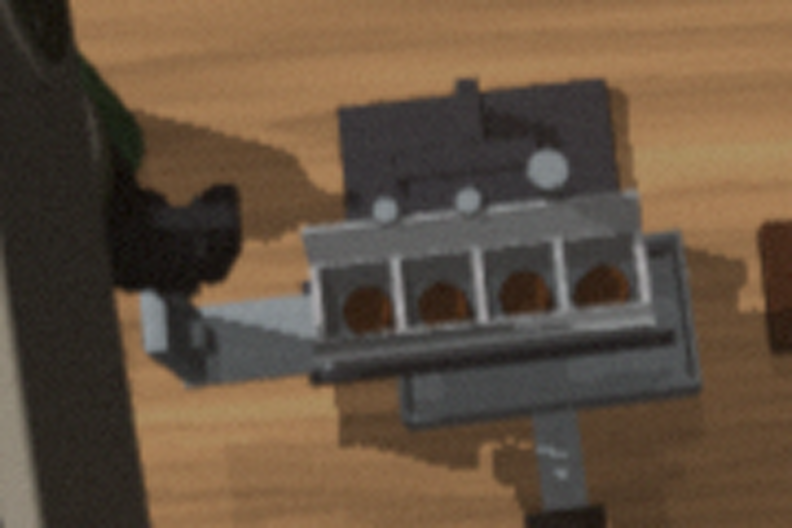

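Request:
move_arm(rows=[[[0,0,0.02,0,0,0],[0,0,0.04,0,0,0],[0,0,0.05,0,0,0],[0,0,0.057,0,0,0],[0,0,0.065,0,0,0],[0,0,0.075,0,0,0],[0,0,0.085,0,0,0],[0,0,0.091,0,0,0],[0,0,0.091,0,0,0]]])

```text
time: 10.05
tool_pos: [550.3, 138.4, 137.6]
tcp_rot: [-180.0, -0.1, -176.7]
ft_force: [-0.4, -0.2, 0.3]
finger_gap: 38.7
```

```bash
python3 - <<'E'
from h import *
snap('scene','scene5')
crop('scene5',210,150,390,300,4.4,'h2')
E
```

```text
(no output)
```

View pics/h2.png

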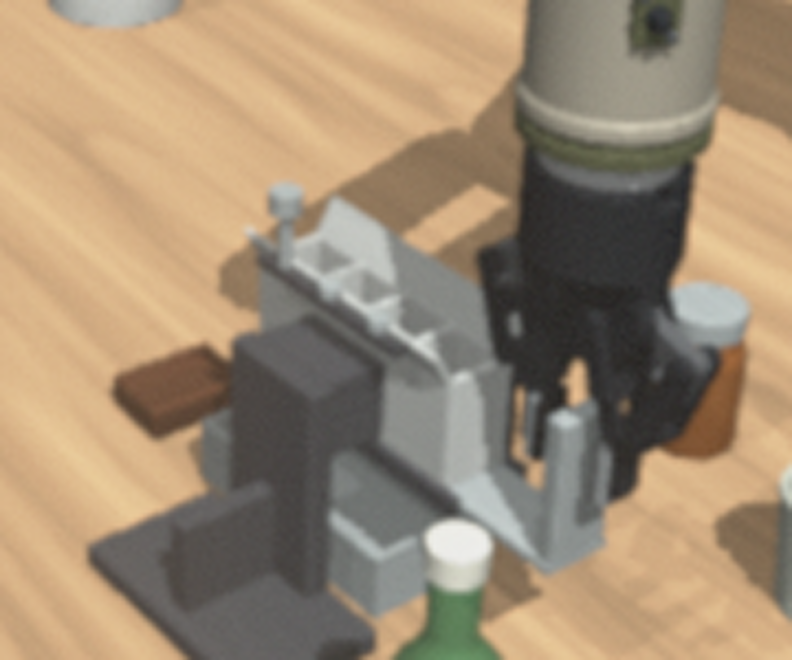

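Request:
move_arm(rows=[[[0,0,0,0,0,0],[0,0,0,0,0,0],[0,0,0,0,0,0],[0,0,0,0,0,0],[0,0,0,0,0,0],[0,0,0,0,0,0]]], grip=0, newtons=60)

```text
time: 10.7
tool_pos: [551.5, 138.7, 139.8]
tcp_rot: [180.0, 0.1, -176.7]
ft_force: [-2.1, 1.4, 5.9]
finger_gap: 11.6
```

```bash
python3 - <<'E'
from h import *
s=sensors.sense();print(s['tool_pos'],s['ft_force'],s['tcp_rot'])
p=s['tool_pos'][:2]-[559.4,-8.4]; a=np.radians(3.27)
print('joint est',-np.sin(a)*p[0]+np.cos(a)*p[1]-142)
A=Rt((180,0,183.27)); print(A.as_matrix().round(3), A.inv().apply([-np.sin(a),np.cos(a),0]))
E
```

```text
[551.46377021 138.72533393 139.7620069 ] [-2.08475166  1.41379462  5.92495149] [ 1.79981265e+02  6.58066587e-02 -1.76740842e+02]
joint est 5.338480212929312
[[-0.998 -0.057 -0.   ]
 [-0.057  0.998  0.   ]
 [ 0.     0.    -1.   ]] [-3.31009695e-16  1.00000000e+00  1.22464680e-16]
```

Request:
move_arm(rows=[[[0,-0.001,0,0,0,0],[0,-0.002,0,0,0,0],[0,-0.003,0,0,0,0],[0,-0.004,0,0,0,0],[0,-0.005,0,0,0,0],[0,-0.0055,0,0,0,0],[0,-0.0055,0,0,0,0]]])

```text
time: 11.4
tool_pos: [551.7, 133.9, 139.7]
tcp_rot: [179.9, 0.1, -176.7]
ft_force: [-0.6, 4.6, 6.3]
finger_gap: 11.4
```

Request:
move_arm(rows=[[[0,-0.0007,0,0,0,0],[0,-0.0015,0,0,0,0],[0,-0.002,0,0,0,0],[0,-0.002,0,0,0,0]]])

```text
time: 11.8
tool_pos: [551.7, 133.8, 139.8]
tcp_rot: [179.8, 0.1, -176.7]
ft_force: [-1.2, 13.8, 4.5]
finger_gap: 11.2
```

Request:
move_arm(rows=[[[0,0.003,0,0,0,0],[0,0.008,0,0,0,0],[0,0.013,0,0,0,0],[0,0.018,0,0,0,0],[0,0.023,0,0,0,0],[0,0.028,0,0,0,0],[0,0.033,0,0,0,0],[0,0.038,0,0,0,0],[0,0.043,0,0,0,0],[0,0.047,0,0,0,0],[0,0.051,0,0,0,0],[0,0.054,0,0,0,0],[0,0.055,0,0,0,0],[0,0.055,0,0,0,0],[0,0.055,0,0,0,0],[0,0.055,0,0,0,0],[0,0.055,0,0,0,0],[0,0.055,0,0,0,0]]])

```text
time: 13.6
tool_pos: [549.1, 185.7, 139.8]
tcp_rot: [-180.0, 0.1, -176.8]
ft_force: [0.6, -0.9, 5.5]
finger_gap: 11.4
```

```bash
python3 - <<'E'
from h import *
snap('scene','scene6');snap('top','top6')
crop('scene6',210,150,390,300,4.4,'i2');crop('top6',140,150,320,270,4.4,'i1')
E
```

```text
(no output)
```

View pics/i2.png

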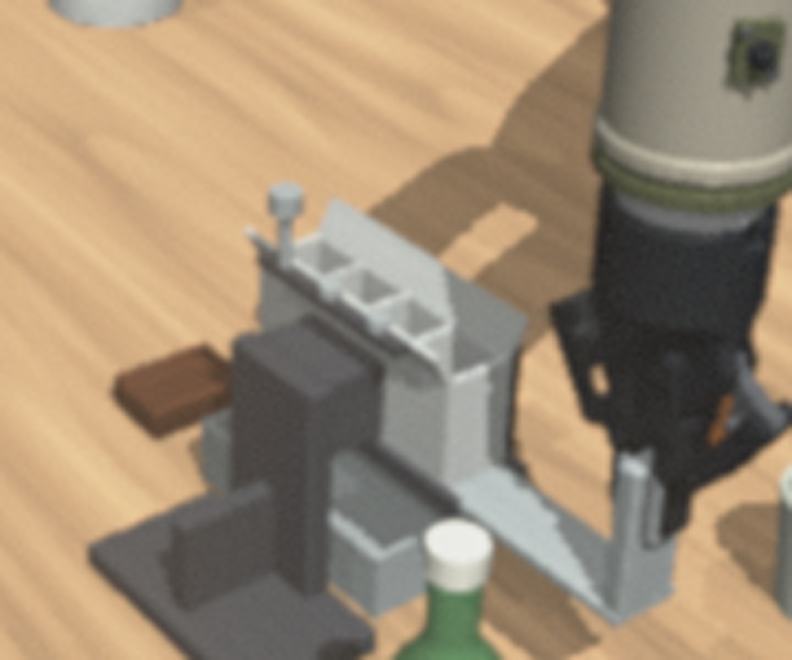

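View pics/i1.png

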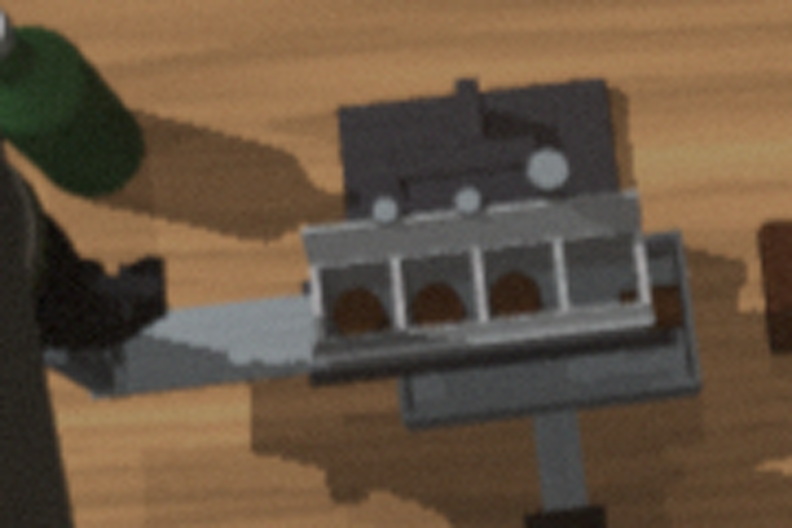

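Request:
move_arm(rows=[[[0,-0.003,0,0,0,0],[0,-0.008,0,0,0,0],[0,-0.013,0,0,0,0],[0,-0.018,0,0,0,0],[0,-0.023,0,0,0,0],[0,-0.028,0,0,0,0],[0,-0.033,0,0,0,0],[0,-0.038,0,0,0,0],[0,-0.042,0,0,0,0],[0,-0.046,0,0,0,0],[0,-0.049,0,0,0,0],[0,-0.051,0,0,0,0],[0,-0.053,0,0,0,0],[0,-0.054,0,0,0,0],[0,-0.055,0,0,0,0],[0,-0.055,0,0,0,0],[0,-0.055,0,0,0,0]]])

```text
time: 15.4
tool_pos: [551.7, 133.8, 139.8]
tcp_rot: [179.7, 0.1, -176.7]
ft_force: [-0.7, 14.3, 6.0]
finger_gap: 11.4
```

Request:
move_arm(rows=[[[0,0.001,0,0,0,0],[0,0.0015,0,0,0,0]]])

```text
time: 15.6
tool_pos: [551.7, 133.9, 139.8]
tcp_rot: [179.9, 0.1, -176.7]
ft_force: [-0.1, 5.7, 6.4]
finger_gap: 11.1
```

Request:
move_arm(rows=[[[0,0,0,0,0,0],[0,0,0,0,0,0],[0,0,0,0,0,0],[0,0,0,0,0,0],[0,0,0,0,0,0]]], grip=0.45)

```text
time: 16.1
tool_pos: [551.2, 132.3, 138.7]
tcp_rot: [-180.0, -0.0, -176.7]
ft_force: [-0.4, 0.4, -0.5]
finger_gap: 38.3
```

Request:
move_arm(rows=[[[0,0,-0.015,0,0,0],[0,0,-0.04,0,0,0],[0,0,-0.07,0,0,0],[0,0,-0.1,0,0,0],[0.03,0,-0.13,0,0,0],[0.07,0.03,-0.15,0,0,0],[0.11,0.06,-0.16,0,0,0],[0.14,0.1,-0.16,0,0,0],[0.14,0.14,-0.16,0,0,0],[0.14,0.15,-0.16,0,0,0],[0.14,0.15,-0.16,0,0,0]]])

```text
time: 17.2
tool_pos: [402.7, 275.6, 300.1]
tcp_rot: [180.0, 0.1, -176.6]
ft_force: [0.4, -0.4, 0.2]
finger_gap: 38.2
```

```bash
python3 - <<'E'
from h import *
snap('scene','scene7');snap('top','top7')
crop('scene7',180,150,360,300,4.4,'j2');crop('top7',140,150,340,270,4,'j1')
E
```

```text
(no output)
```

View pics/j2.png

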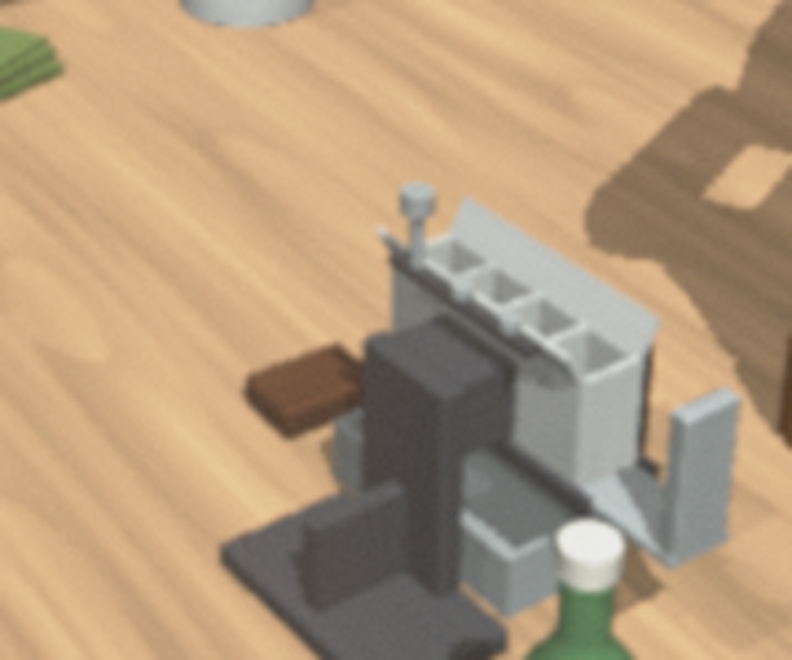

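View pics/j1.png

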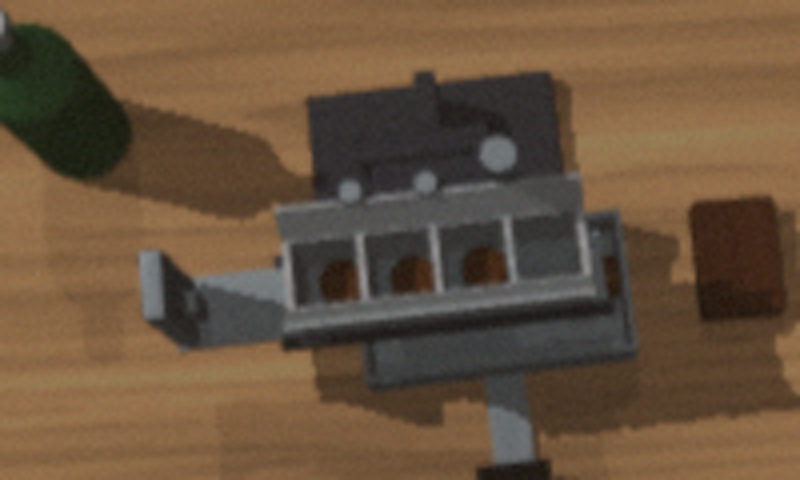

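View pics/top7.png

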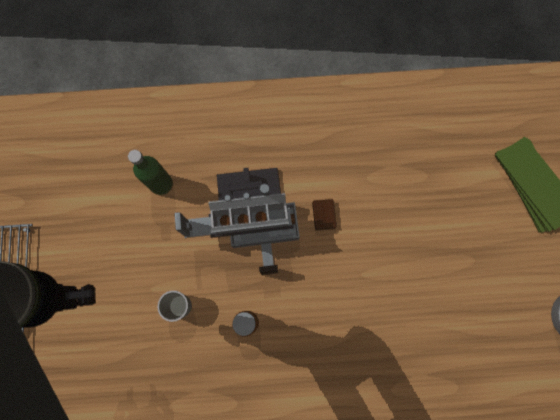

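```bash
python3 - <<'E'
from bench import hand_in
print(hand_in())
E
```

```text
the job is handed in; nothing more can be done
None
```

I emptied the one cell the marker pin called for into the tray, shut the gate again, and handed the job in at about 17 s. No verdict was reported.

- **Pin:** It stands at the first divider (box y = -38 mm), so only the cell at y = -57 mm had to be emptied.
- **Tray:** I gripped it by its black plate and carried it over the mould block. I set it level under the box, aiming for box x = 0 and y = -25 mm.
- **Gate:** I pushed it onto its stop to find zero, pulled it about 52 mm, then pushed it back to the same stop position.

**Last checks:**
- The final pictures show the first cell empty and the other three cells still holding pucks.
- The gate handle sits about 6 mm further in than at the start, which matches fully shut.
- The tray stands under the box, the jar, bottle, cup and mould look unmoved, and the gripper is clear of everything.

**Not confirmed:** I could see only one dropped puck clearly. With the gate open there was also a partial glimpse of brown in the tray that may be the second. The final view hides it under the box, but no puck was visible on the counter.

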